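Spring a ticket-roll spindle into its counter holder

ROBOT

A 6-joint arm with a two-finger parallel gripper is mounted at the origin on a cart in front of the work surface, level with it; the furniture and walls round the work are solid. World frame = base frame: x ahead of the robot, y to its left, z up, the work surface at z = 0. Lengths are in m, angles in degrees, forces in N, time in s.
With the tool pointing down it reaches from about 0.35 to 0.875 m from the base axis. Payload 4.2 kg.
Tool frame: the origin (TCP) lies at the very end of the fingers, on their centre line; the grasp point (between the pads) lies 19 mm behind it; z points along the fingers, y is the line along which they close (so a half turn about z gives the same grasp; the last joint's range is limited). The gripper opens to 87 mm and grips with 3 to 60 N. Pads are 19 mm wide; open, the fingers measure 117 mm over their backs; the gripper's body (75 mm by 190 mm) begins 51 mm behind the grasp point.
Start: joints at [79.274, 22.042, 0.453, 0, -68.411, -14.817], TCP at [0.269, 0.564, 0.223] pointing down, gripper open.
Joint ranges: [-179.83, 179.83], [-69.29, 118.12], [-61.27, 80.66], [-181.25, 117.63], [-171.15, -9.14], [-177.46, 177.46]. Speed limits (degrees/s): [159.86, 159.86, 180, 180, 180, 180].

INTERFACE

Orientations are given as a 3x3 rotation matrix whose columns are the frame's x, y, z axes.
In Python, from station import monitor, cams, ticket gives the robot as it stands.
- The arm moves only by the tool drive_tool, never from a script. Its argument "moves" is a list of rows, each an object with "delta_pos": the shift along the tool's x, y, z in mm, a list of three; "turn": the turn about the tool's z in rad; "claw": the opening, from 0 (shut) to 1 (fully open). A call has 1 to 12 rows; each row shifts and turns the commanded pose from where the row before left it, along the tool's axes as they then stand; what a row does not reach is not made up. A row lasts 1/8 s, in which the tool goes at most 62.5 mm and 10.7 degrees, less where a joint would pass 70% of its speed; a pose out of reach is approached as far as the arm can. A call is refused whole if a number of a shift passes 62.5 or a number of a turn 0.188, either way. A call with a gripper value outside its range is refused whole. The fingers move at their own pace and stop on an object; the grip force is fixed at half the most. Time passes only in rows, so rows that do not move let the fingers close. It gives the time, the measured TCP pose, the force, the opening and the grip force at its end, in the units of the state.
- monitor.sense(): the state, without advancing time (a new reading comes with each control period).
- cams.capture(name): name is "side" or "top"; returns a dict with "color" (384x512x3 uint8, red, green, blue), "range_z" (384x512 float32, m along the optical axis (not along the pixel's ray), 0 where there is no reading), "vertical_fov" (degrees; the focal length in pixels is half the picture's height over the tangent of half this angle, whatever the lens; pixels are square), "cx", "cy" (the principal point, pixels), "extrinsics" (4x4, takes a point from camera to world coordinates). Camera axes: x right, y down, z forward; pixel columns grow to the right and rows downward; lengths in m; the calibration is good to about 2 mm. A picture is of the moment at which its call begins.
- ticket.finish_job(): hands the job in; it is judged then, once.
The state is a dict: "time_s": time; "joints": joint angles; "joint_velocities": joint speeds; "effort": joint torques, N m; "tcp_pos": TCP position; "ee_rot": TCP orientation; "wrist_force": force on the tool from outside, world axes, zero at the start; "moment": the same for the moment, N m; "gripper_width": opening from 0.0 (shut) to 1.0 (fully open); "gripper_force": force on a finger pad.
Only numpy, scipy, OpenCV 4.12 (cv2) and the standard library are available. Lean on these libraries where they do the work, as an engineer would, in place of code of your own. Each camera call takes 0.05 s, during which the arm holds its last target. There are 200 camera calls.

TASK

Put the roll of order tickets back in its counter holder: pick up its spindle, set the sprung nose in the open-topped end of the holder, press the spring in just far enough to lower the other end past the flared rim of the round blind cup, then let the spring push that end home in the cup so that the spindle stays there level and snug. The end pieces may stand a centimetre or so off the middle of the holder's base, so feel for them; never ram the spring solid or force the holder, and leave the things around where they stand.

Things in the scene. Friction and masses are not known exactly. Their poses are not given: they have to be found in the camera images.
- spindle: Spindle with a tight, rigid paper roll, lying level on the worktop, 0.25 kg. Origin on its axis at mid-length; y is its axis, sprung nose to +y. Roll 46 mm diameter, y = -30 to 30 (take it here, across); at each end a hexagonal flange 6 mm thick, 50 mm across flats (58 over corners), on which it lies: axis 25 mm above the worktop. A 16 mm collar ends at y = 52
- stub_tip (a point): Centre of the tip of the spindle's fixed steel stub (12 mm diameter, friction about 0.15), which goes into the round blind cup; 90 mm from the spindle's origin along its -y
- nose_free (a point): Where the tip of the spindle's sprung nose is when free, 90 mm from its origin along +y (does not follow the nose). Nose of polished steel, 12 mm diameter, friction about 0.15; slides in up to 24 mm against a spring: 2 N to start, 0.5 N more per mm (11 N at 18 mm, 14 N at 24 mm), then it is solid; damped, 0.02 N per mm/s
- holder: Holder fixed to the worktop: dark base 84 x 252 mm. Origin under its middle, z up; y runs from the round blind cup (-y) to the open-topped end (+y). On it a fork carries both ends, clamped up to 14 mm off centre either way along y: not measured, feel for it; it will not budge. Ends' common axis: x = 0, 90 mm above the worktop. Fork's plate 23 mm high, screw heads 28
- wall_mid (a point): On the ends' axis where the flat back wall of the open-topped end is if the fork is centred (y = 86 in the holder's frame; add the shift). Wall 50 mm wide, up to 50 mm above the axis. Before it an upright channel 16 mm wide, 11 deep, wider from 27 mm above the axis up; floor 7 mm below the axis, so a nose lying on it is 1 mm below the axis
- cup_rim_mid (a point): On the ends' axis where the rim of the round blind cup is if the fork is centred (y = -76; add the shift). Mouth 24 mm, outside 36 mm diameter, narrowing to a 16 mm bore; floor 12 mm behind the rim; the cheek behind ends 16 mm above the axis. Wall to rim is 162 mm, so the spring must be in more than 18 mm to pass the rim; seated it is in 6 mm
- cup_soup: bystander: clear cup with broth, 114 mm wide, 88 high, at the left; origin at its underside
- cup_salt: bystander: clear cup with salt, 106 mm wide, 118 high, at the left rear; origin at its underside
- tomato: bystander: tomato, 58 mm wide, 62 high, behind the roll; origin at its underside
- garlic: bystander: garlic bulb, 54 mm wide, 53 high, behind the roll; origin at its underside
- jar_nuts: bystander: clear lidded jar of nuts, 84 mm wide, 105 high, right of the holder; origin at its underside
- spice_8: bystander: small spice jar, 42 mm wide, 87 high, behind, between holder and roll; origin at its underside
- mill: bystander: small shaker, 44 mm wide, 90 high, right of the holder, at the rear; origin at its underside
- carton: bystander: cardboard carton, 71 x 85 mm, 115 high, at the right; origin at its underside

How it is judged (in metres and radians):
On the way:
1. the spindle is lifted clear of the worktop (height (world z) of spindle above 0.1 m), for 0.2 s.
At the end, for the whole second after the job is handed in: The spindle rests between the two ends of the holder with its stub in the round blind cup: stub tip within 4 mm sideways and 5 mm in height of the common axis, 71 to 105 mm from the holder's middle towards the blind cup; spindle axis within 0.04 rad of the holder's; at rest (x of stub_tip in the frame of holder between -0.004 and 0.004 m and z of stub_tip in the frame of holder between 0.085 and 0.095 m and y of stub_tip in the frame of holder between -0.105 and -0.071 m and angle between the y axis of spindle and the y axis of holder, either way round below 0.04 rad and linear speed of spindle below 0.02 m/s); the robot touches nothing.
It fails at once if the spindle, while held in the fingers, is pressed on the holder with more than 25 N (contact force between spindle and holder above 25 N and contact force between the fingers and spindle above 3 N).
It fails at once if the robot itself pushes the holder with more than 25 N (contact force between any of the fingers, the arm and holder above 25 N).
It fails at once if a bystander is moved by more than 40 mm (distance of any of cup_soup, cup_salt, tomato, garlic, jar_nuts, spice_8, mill, carton from where it was at the start of the episode above 0.04 m).
It also fails if it takes over 46 s, if anything falls off the work surface, if the arm or the gripper's body presses on something with over 40 N, if the wrist force passes 120 N, or if a joint passes its speed limit or range.

## Working session

There is one attempt and no reset: what is moved stays moved. The work goes in short steps, Python scripts to look and compute and a tool call to move; the robot and the scene stay as the last step left them, time stands still between calls to the robot, and variables do not carry over. Pictures are saved under pics/ and viewed, at most 10 in all, crops included, and the job is handed in when it is done.

Besides the shell and the picture viewer there is one more tool, called after "Call:" as a command line: name --argument value ..., lists and objects as JSON in quotes. drive_tool: Moves the arm, as the interface text tells. Its arguments: {"type":"object","properties":{"moves":{"type":"array","items":{"type":"object","properties":{"delta_pos":{"type":"array","items":{"type":"number"}},"turn":{"type":"number"},"claw":{"type":"number"}}}}},"required":["moves"]}

```bash
mkdir -p pics; ls; cat > h.py <<'E'
import numpy as np, cv2
from station import monitor, cams, ticket
def cloud(c):
    h,w=c["range_z"].shape; f=h/2/np.tan(np.radians(c["vertical_fov"])/2)
    v,u=np.mgrid[:h,:w]; z=c["range_z"]
    P=np.stack([(u-c["cx"])/f*z,(v-c["cy"])/f*z,z],-1)
    E=np.array(c["extrinsics"]); return P@E[:3,:3].T+E[:3,3]
def plane(c,u,v,zw):
    h=c["color"].shape[0]; f=h/2/np.tan(np.radians(c["vertical_fov"])/2)
    E=np.array(c["extrinsics"]); d=E[:3,:3]@np.array([(u-c["cx"])/f,(v-c["cy"])/f,1]); o=E[:3,3]
    return o+d*(zw-o[2])/d[2]
E
python3 - <<'E'
from h import *
for n in("top","side"):
    c=cams.capture(n); np.save(f"{n}0.npy",c,allow_pickle=True)
    cv2.imwrite(f"pics/{n}0.png",c["color"][...,::-1]); print(n,c["vertical_fov"],c["cx"],c["cy"],np.round(c["extrinsics"],3))
s=monitor.sense(); print(s)
E
```

```text
pics
top 49.25500555165419 257.4029337908703 183.89868563513724 [[ 0.013 -0.993  0.117  0.354]
 [-0.999 -0.018 -0.044  0.057]
 [ 0.046 -0.117 -0.992  1.47 ]
 [ 0.     0.     0.     1.   ]]
side 42.79294171106653 255.4526369454975 200.62511165688412 [[ 9.780e-01 -1.020e-01  1.800e-01  2.450e-01]
 [-2.070e-01 -4.800e-01  8.520e-01 -1.379e+00]
 [-1.000e-03 -8.710e-01 -4.910e-01  8.810e-01]
 [ 0.000e+00  0.000e+00  0.000e+00  1.000e+00]]
{'time_s': 0.1, 'joints': array([ 7.92730031e+01,  2.20871442e+01,  3.87700072e-01, -2.43817641e-02,
       -6.84107111e+01, -1.48159252e+01]), 'joint_velocities': array([ 0.11372648,  0.00171255,  0.28390114,  0.14910593, -0.02592577,
       -0.02789873]), 'effort': array([-1.93688593e-04, -3.91688883e+01,  1.87934214e+01,  4.23177034e+00,
        1.34674046e-02, -7.48809816e-05]), 'tcp_pos': array([0.26925609, 0.56343636, 0.22156372]), 'ee_rot': array([[ 9.02194873e-01, -4.31328013e-01, -7.46615055e-04],
       [-4.31328645e-01, -9.02193053e-01, -1.81529357e-03],
       [ 1.09396050e-04,  1.95978501e-03, -9.99998074e-01]]), 'wrist_force': array([0.20664279, 0.856703  , 0.61019936]), 'moment': array([-0.01940292, -0.04387854, -0.03874046]), 'gripper_force': 0.0, 'gripper_width': 0.9963665562903162}
```

View pics/top0.png

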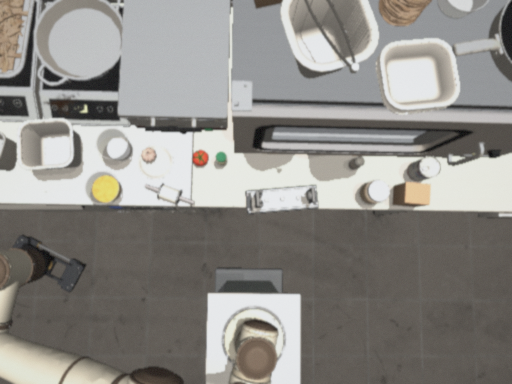

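View pics/side0.png

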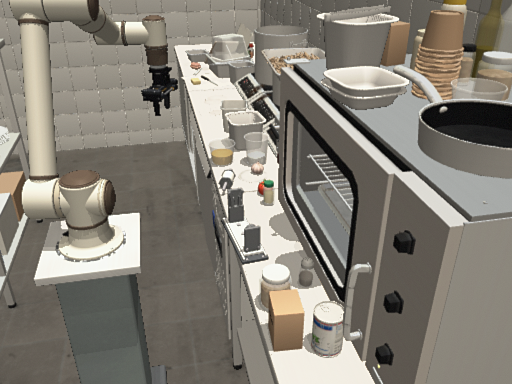

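The top view shows the spindle at about (170,194) and the holder at about (283,198). In the side view the spindle is near (227,180), and the holder's ends are at about (236,205) and (252,238). Next I'll measure with the depth data and crops.

```bash
python3 - <<'E'
from h import *
c=np.load("top0.npy",allow_pickle=True).item(); s=np.load("side0.npy",allow_pickle=True).item()
a=cv2.resize(c["color"][170:220,140:330],None,fx=4.2,fy=4.2,interpolation=cv2.INTER_CUBIC)
b=cv2.resize(s["color"][155:275,200:300],None,fx=3.3,fy=3.3,interpolation=cv2.INTER_CUBIC)
im=np.zeros((a.shape[0]+b.shape[0],a.shape[1],3),np.uint8); im[:a.shape[0]]=a; im[a.shape[0]:,:b.shape[1]]=b
P=cloud(c); Z=P[170:216,140:215,2]
hm=np.clip(P[160:220,140:330,2]*255/0.16,0,255).astype(np.uint8); hm=cv2.applyColorMap(hm,cv2.COLORMAP_JET)[...,::-1]
x0=b.shape[1]; hh=cv2.resize(hm,None,fx=(800-x0)/190,fy=(800-x0)/190,interpolation=cv2.INTER_NEAREST)
hh=hh[:,:im.shape[1]-x0]; im[a.shape[0]:a.shape[0]+hh.shape[0],x0:x0+hh.shape[1]]=hh
print(im.shape); cv2.imwrite("pics/crop0.png",im[...,::-1])
T=P.reshape(-1,3); 
# spindle points
for nm,(v0,v1,u0,u1) in {"sp":(182,206,140,200),"ho":(180,218,240,326)}.items():
    R=P[v0:v1,u0:u1].reshape(-1,3); R=R[R[:,2]>-0.02]
    print(nm,np.percentile(R[:,2],[5,50,90,99,100]).round(4))
    for lo,hi in((.008,.02),(.02,.03),(.03,.07),(.07,.16)):
        q=R[(R[:,2]>lo)&(R[:,2]<hi)]
        if len(q)>5: print(lo,hi,len(q),q.min(0).round(3),q.max(0).round(3),q.mean(0).round(4))
    q=R[(R[:,2]>.012)]
    r=cv2.minAreaRect(q[:,:2].astype(np.float32)*1000); print(r)
S=cloud(s)[155:275,200:300].reshape(-1,3)
q=S[(S[:,2]>.05)&(S[:,2]<.16)&(S[:,1]<.05)&(S[:,0]<.52)]
print(len(q),q.min(0),q.max(0))
E
```

```text
(606, 798, 3)
sp [-5.6000e-03  9.0000e-04  4.4100e-02  5.1400e-02  1.4696e+00]
0.008 0.02 10 [0.451 0.225 0.009] [0.494 0.363 0.02 ] [0.4706 0.2786 0.0136]
0.02 0.03 80 [0.45  0.21  0.021] [0.522 0.378 0.03 ] [0.4836 0.2929 0.027 ]
0.03 0.07 338 [0.453 0.212 0.03 ] [0.521 0.377 0.056] [0.4862 0.2943 0.0417]
((450.87078857421875, 211.3883056640625), (359.2130432128906, 59.33360290527344), 67.17926788330078)
ho [-0.0039  0.0169  0.0323  0.1402  1.4696]
0.008 0.02 584 [ 0.424 -0.222  0.008] [0.53  0.032 0.02 ] [ 0.4728 -0.0898  0.0149]
0.02 0.03 804 [ 0.43  -0.213  0.02 ] [0.521 0.025 0.03 ] [ 0.4757 -0.0949  0.0236]
0.03 0.07 48 [ 0.437 -0.185  0.03 ] [0.509 0.015 0.066] [ 0.47   -0.0882  0.0407]
0.07 0.16 223 [ 0.442 -0.195  0.07 ] [0.509 0.004 0.145] [ 0.4746 -0.0883  0.1116]
((466.0348205566406, -68.83964538574219), (130.31362915039062, 311.5094909667969), 18.933252334594727)
938 [ 0.44018939 -0.41996164  0.05001055] [0.51964251 0.00691029 0.1435418 ]
```

View pics/crop0.png

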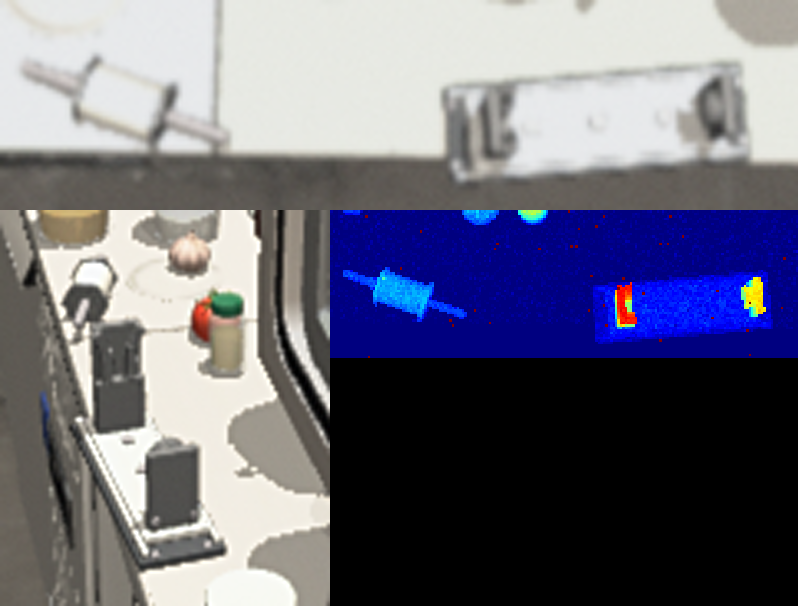

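The crop shows the spindle's shafts running from about (25,68) to (230,140), and the holder with its tall open-topped end on the left and the cup on the right. Next I'll fit the axes and find which end carries the collar.

```bash
python3 - <<'E'
from h import *
c=np.load("top0.npy",allow_pickle=True).item(); s=np.load("side0.npy",allow_pickle=True).item()
P=cloud(c); C=c["color"]
def comp(Pm,m,seed):
    n,l=cv2.connectedComponents(m.astype(np.uint8)); return l==l[seed]
m=(P[...,2]>.013)&(P[...,2]<.07); w=np.zeros_like(m); w[180:208,142:198]=1; m&=w
n,l,st,_=cv2.connectedComponentsWithStats(m.astype(np.uint8)); k=1+st[1:,4].argmax(); m=l==k
q=P[m]; mu=q[:,:2].mean(0); U=np.linalg.svd(q[:,:2]-mu)[2]; a=U[0]*np.sign(U[0][1])
t=(q[:,:2]-mu)@a; p=(q[:,:2]-mu)@np.array([-a[1],a[0]])
mid=mu+a*(t.max()+t.min())/2
print("sp mu",mu,"mid",mid,"axis",a,"len",np.ptp(t),"yaw",np.degrees(np.arctan2(a[0],a[1])))
t-= (t.max()+t.min())/2
roll=q[(abs(t)<28)] if 0 else q[abs(t)<.028]; print("roll",roll.mean(0))
for lo in range(-95,95,6):
    i=(t*1000>=lo)&(t*1000<lo+6)
    if i.any(): print(lo+3,i.sum(),"wid",np.round(np.ptp(p[i])*1000,1),"z",np.round([np.median(q[i,2])*1000,q[i,2].max()*1000],1),"rgb",C[m][i].mean(0).round())
# holder
w=np.zeros_like(m); w[178:220,238:330]=1
m2=(P[...,2]>.008)&(P[...,2]<.16)&w
n,l,st,_=cv2.connectedComponentsWithStats(m2.astype(np.uint8)); m2=l==1+st[1:,4].argmax()
q=P[m2]; low=q[q[:,2]<.03]; r=cv2.minAreaRect((low[:,:2]*1000).astype(np.float32)); print("ho rect",r,np.percentile(low[:,2],[10,30,50,70,90]))
U=np.linalg.svd(low[:,:2]-low[:,:2].mean(0))[2][0]; U*=np.sign(U[1]); print("pca yaw",np.degrees(np.arctan2(U[0],U[1])),low[:,:2].mean(0))
im=np.hstack([cv2.resize(C[178:208,142:200],(400,207),interpolation=cv2.INTER_NEAREST),cv2.resize(s["color"][165:200,200:258],(400,207),interpolation=cv2.INTER_NEAREST)])
im2=np.hstack([cv2.resize(C[180:215,240:325],(400,165),interpolation=cv2.INTER_NEAREST),cv2.resize(s["color"][195:270,215:275],(264,330),interpolation=cv2.INTER_NEAREST)[:165*2:1][:165]*0+0]) if 0 else cv2.resize(C[180:215,240:325],(800,329),interpolation=cv2.INTER_NEAREST)
cv2.imwrite("pics/crop1.png",np.vstack([im,im2])[...,::-1])
E
```

```text
sp mu [0.48563111 0.29374006] mid [0.48595767 0.2947332 ] axis [0.31236295 0.94996284] len 0.17840048421152085 yaw 18.20169047002462
roll [0.48600841 0.29479212 0.04239587]
-92 1 wid 0.0 z [24.8 24.8] rgb [191. 190. 184.]
-86 7 wid 10.8 z [27.5 33.6] rgb [193. 189. 185.]
-80 5 wid 7.6 z [32.2 32.7] rgb [198. 193. 191.]
-74 7 wid 10.6 z [30.5 32.2] rgb [191. 186. 184.]
-68 7 wid 11.0 z [30.4 31.9] rgb [200. 196. 195.]
-62 5 wid 7.7 z [29.8 35.5] rgb [208. 204. 204.]
-56 6 wid 10.8 z [29.7 33.1] rgb [200. 195. 194.]
-50 6 wid 8.7 z [28.1 35. ] rgb [206. 202. 201.]
-44 6 wid 10.9 z [27.6 32.7] rgb [201. 197. 196.]
-38 19 wid 45.8 z [31.4 50.9] rgb [136. 134. 132.]
-32 34 wid 54.7 z [41.3 52.5] rgb [147. 146. 143.]
-26 25 wid 45.8 z [45.1 51.4] rgb [212. 212. 211.]
-20 22 wid 44.5 z [42.1 48.2] rgb [224. 224. 221.]
-14 23 wid 41.1 z [44.  50.4] rgb [226. 227. 225.]
-8 23 wid 44.2 z [44.9 49.3] rgb [226. 227. 225.]
-2 22 wid 40.6 z [41.3 51.7] rgb [226. 227. 224.]
4 24 wid 44.3 z [44.3 51.9] rgb [226. 226. 224.]
10 27 wid 43.1 z [42.7 52. ] rgb [228. 228. 227.]
16 23 wid 42.8 z [43.5 50.2] rgb [225. 225. 222.]
22 23 wid 42.8 z [44.3 47.8] rgb [226. 226. 225.]
28 25 wid 50.4 z [43.  52.4] rgb [199. 199. 196.]
34 29 wid 52.0 z [44.6 55.6] rgb [171. 170. 169.]
40 5 wid 14.3 z [34.4 42.6] rgb [185. 181. 179.]
46 9 wid 15.4 z [30.2 35.8] rgb [190. 187. 186.]
52 6 wid 9.6 z [31.7 36.8] rgb [199. 193. 192.]
58 5 wid 8.6 z [30.3 32. ] rgb [193. 188. 186.]
64 6 wid 8.5 z [29.  31.7] rgb [202. 197. 196.]
70 6 wid 10.7 z [28.9 33.7] rgb [194. 191. 190.]
76 6 wid 7.5 z [29.8 38.3] rgb [193. 188. 187.]
82 7 wid 10.9 z [29.2 35. ] rgb [200. 197. 195.]
88 4 wid 7.5 z [29.9 32.4] rgb [209. 206. 207.]
ho rect ((477.3499755859375, -93.83851623535156), (85.06910705566406, 251.16085815429688), 5.654173374176025) [0.01159661 0.01803574 0.02096958 0.02332682 0.02590184]
pca yaw -5.766850063781486 [ 0.47445914 -0.09274349]
```

View pics/crop1.png

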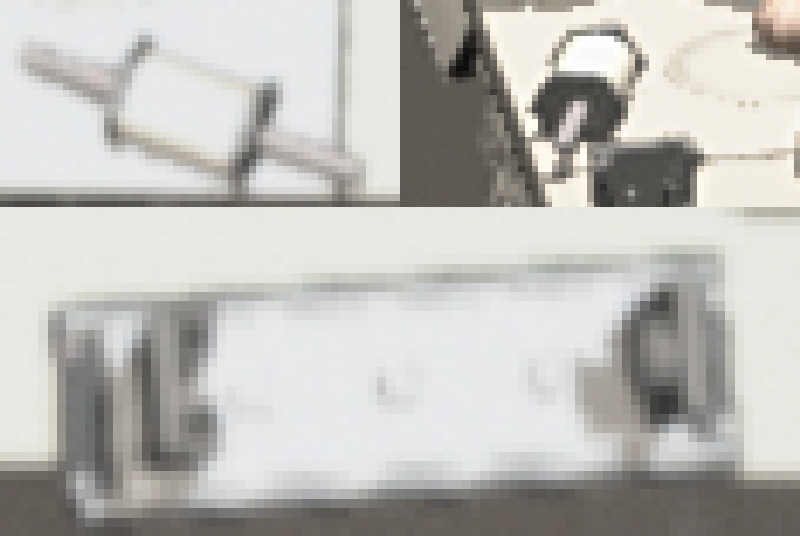

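The 15 mm wide collar is on the +y side of the roll, out to about 52 mm, and the shaft on the other side is thin. So the nose already points to +y. Next I'll check clearances and the holder's upper parts.

```bash
cat >> h.py <<'E'
HO=np.array([.4773,-.0938]); HY=np.radians(-5.7); ay=np.array([np.sin(HY),np.cos(HY)]); ax=np.array([ay[1],-ay[0]])
def toho(p): d=p[...,:2]-HO; return np.stack([d@ax,d@ay,p[...,2]],-1)
E
python3 - <<'E'
from h import *
c=np.load("top0.npy",allow_pickle=True).item(); s=np.load("side0.npy",allow_pickle=True).item()
for n,cc in(("top",c),("side",s)):
    P=cloud(cc); V=(cc["range_z"]>0)
    for y0,y1 in((.15,.4),(-.25,.1)):
        q=P[V&(P[...,1]>y0)&(P[...,1]<y1)&(P[...,2]>.05)&(P[...,2]<.5)&(P[...,0]>.52)&(P[...,0]<.9)]
        for z0,z1 in((.05,.12),(.12,.25),(.25,.5)):
            k=q[(q[:,2]>z0)&(q[:,2]<z1)]
            if len(k)>20: print(n,y0,z0,len(k),"x pct",np.percentile(k[:,0],[.5,5,50]).round(3))
    H=toho(P)
    for z0,z1 in((.05,.09),(.09,.1),(.1,.11),(.11,.12),(.12,.135),(.135,.15)):
        for sg in(-1,1):
            k=H[V&(abs(H[...,0])<.04)&(sg*H[...,1]>.05)&(abs(H[...,1])<.125)&(H[...,2]>z0)&(H[...,2]<z1)]*1000
            if len(k)>3: print(n,sg,z0,len(k),"x",np.percentile(k[:,0],[5,50,95]).round(1),"y",np.percentile(k[:,1],[2,20,50,80,98]).round(1))
E
```

```text
top 0.15 0.05 240 x pct [0.595 0.705 0.711]
top 0.15 0.12 6051 x pct [0.66  0.674 0.783]
top -0.25 0.05 1455 x pct [0.63  0.631 0.654]
top -0.25 0.12 753 x pct [0.63  0.631 0.66 ]
top -0.25 0.25 2964 x pct [0.629 0.63  0.632]
top -1 0.05 26 x [-25.2  -2.9  20.4] y [-91.9 -90.  -89.1 -76.3 -75.4]
top 1 0.05 25 x [-25.5  -2.    7.1] y [76.1 77.3 83.4 96.7 96.8]
top -1 0.09 25 x [-17.8   3.1  15.5] y [-98.2 -89.9 -84.6 -79.  -75.7]
top -1 0.1 58 x [-21.7  -0.8  18.5] y [-98.7 -95.6 -91.4 -85.4 -75.5]
top 1 0.1 6 x [-25.9 -20.4  13.5] y [90.6 93.8 96.4 96.6 96.9]
top 1 0.11 5 x [-11.6   8.6  19.2] y [78.4 80.6 96.6 96.7 96.7]
top 1 0.12 25 x [-21.6  -8.6  22.1] y [77.3 79.8 84.5 91.9 96.6]
top 1 0.135 60 x [-25.3  -2.4  21.9] y [75.6 81.7 89.5 94.  96.1]
side 0.15 0.12 134 x pct [0.655 0.658 0.668]
side -0.25 0.05 2630 x pct [0.628 0.63  0.729]
side -0.25 0.12 2638 x pct [0.629 0.631 0.723]
side -0.25 0.25 2416 x pct [0.628 0.629 0.632]
side -1 0.05 203 x [-25.   -2.6  21.8] y [-101.3  -99.3  -96.8  -94.5  -91.5]
side 1 0.05 184 x [-26.2  -4.1  20.8] y [71.9 75.5 78.9 83.5 93.9]
side -1 0.09 53 x [-24.6  -1.3  21.2] y [-100.1  -97.3  -95.5  -93.   -72.9]
side 1 0.09 37 x [-24.8   1.5  20.5] y [73.3 77.5 85.2 90.2 92.5]
side -1 0.1 67 x [-22.3  -3.   17.2] y [-100.7  -97.9  -94.   -79.6  -72.8]
side 1 0.1 42 x [-22.6  -5.   21.4] y [75.6 77.  86.2 91.  93.4]
side 1 0.11 36 x [-25.6  -1.4  13.3] y [71.5 77.1 83.9 90.  96.2]
side 1 0.12 73 x [-26.9  -2.2  18.3] y [73.2 78.1 85.8 90.5 94.4]
side 1 0.135 49 x [-24.8   0.8  21.8] y [75.  83.8 90.3 93.1 96. ]
```

Call:
drive_tool --moves '[{"delta_pos":[52,25,0],"turn":0,"claw":1},{"delta_pos":[52,25,0],"turn":0,"claw":1},{"delta_pos":[52,25,0],"turn":0,"claw":1},{"delta_pos":[52,25,0],"turn":0,"claw":1},{"delta_pos":[52,25,0],"turn":0,"claw":1},{"delta_pos":[51,24,0],"turn":0,"claw":1},{"delta_pos":[0,0,0],"turn":0.18,"claw":1},{"delta_pos":[0,0,0],"turn":0.18,"claw":1},{"delta_pos":[0,0,0],"turn":0.18,"claw":1},{"delta_pos":[0,0,0],"turn":0.18,"claw":1},{"delta_pos":[0,0,0],"turn":0.18,"claw":1},{"delta_pos":[0,0,0],"turn":0.18,"claw":1}]'

```text
time_s: 1.6
tcp_pos: [0.4855, 0.2952, 0.222]
ee_rot: [[0.039, -0.999, -0.001], [-0.999, -0.039, -0.001], [0.001, 0.001, -1.0]]
wrist_force: [-0.5, 0.3, -0.2]
gripper_width: 1.0
gripper_force: 0.0
```

Call:
drive_tool --moves '[{"delta_pos":[0,0,0],"turn":0.178,"claw":1},{"delta_pos":[0,0,0],"turn":0.178,"claw":1},{"delta_pos":[0,0,50],"turn":0,"claw":1},{"delta_pos":[0,0,50],"turn":0,"claw":1},{"delta_pos":[0,0,50],"turn":0,"claw":1},{"delta_pos":[0,0,30],"turn":0,"claw":1},{"delta_pos":[0,0,0],"turn":0,"claw":1}]'

```text
time_s: 2.48
tcp_pos: [0.4843, 0.2938, 0.0399]
ee_rot: [[-0.306, -0.952, -0.005], [-0.952, 0.306, -0.005], [0.006, 0.003, -1.0]]
wrist_force: [-0.3, -0.2, 0.0]
gripper_width: 1.002
gripper_force: 0.0
```

Call:
drive_tool --moves '[{"delta_pos":[0,0,17],"turn":0,"claw":1},{"delta_pos":[0,0,15],"turn":0,"claw":1},{"delta_pos":[0,0,0],"turn":0.007,"claw":1},{"delta_pos":[0,0,0],"turn":0,"claw":0.4},{"delta_pos":[0,0,0],"turn":0,"claw":0.4},{"delta_pos":[0,0,0],"turn":0,"claw":0.4},{"delta_pos":[0,0,0],"turn":0,"claw":0.4}]'

```text
time_s: 3.35
tcp_pos: [0.4859, 0.2955, 0.0108]
ee_rot: [[-0.313, -0.95, 0.0], [-0.95, 0.313, 0.0], [-0.0, -0.0, -1.0]]
wrist_force: [0.1, -0.6, -0.4]
gripper_width: 0.634
gripper_force: 0.0
```

Call:
drive_tool --moves '[{"delta_pos":[0,0,4],"turn":0,"claw":0.6},{"delta_pos":[0,0,0],"turn":0,"claw":0},{"delta_pos":[0,0,0],"turn":0,"claw":0},{"delta_pos":[0,0,0],"turn":0,"claw":0},{"delta_pos":[0,0,0],"turn":0,"claw":0},{"delta_pos":[0,0,0],"turn":0,"claw":0}]'

```text
time_s: 4.1
tcp_pos: [0.4857, 0.2952, 0.0063]
ee_rot: [[-0.313, -0.95, -0.0], [-0.95, 0.313, -0.0], [0.0, 0.0, -1.0]]
wrist_force: [0.6, 0.1, -2.1]
gripper_width: 0.518
gripper_force: 30.0
```

Call:
drive_tool --moves '[{"delta_pos":[0,0,-25],"turn":0,"claw":0},{"delta_pos":[0,0,-50],"turn":0,"claw":0},{"delta_pos":[0,0,-50],"turn":0,"claw":0},{"delta_pos":[0,0,-50],"turn":0,"claw":0},{"delta_pos":[0,0,0],"turn":-0.139,"claw":0},{"delta_pos":[0,0,0],"turn":-0.139,"claw":0},{"delta_pos":[0,0,0],"turn":-0.139,"claw":0},{"delta_pos":[0,0,0],"turn":0,"claw":0}]'

```text
time_s: 5.1
tcp_pos: [0.4855, 0.2951, 0.1813]
ee_rot: [[0.097, -0.995, -0.001], [-0.995, -0.097, -0.0], [0.0, 0.001, -1.0]]
wrist_force: [-0.6, -1.2, -3.0]
gripper_width: 0.519
gripper_force: 30.0
```

Call:
drive_tool --moves '[{"delta_pos":[30,4,0],"turn":0,"claw":0},{"delta_pos":[50,6,0],"turn":0,"claw":0},{"delta_pos":[50,6,0],"turn":0,"claw":0},{"delta_pos":[50,6,0],"turn":0,"claw":0},{"delta_pos":[50,6,0],"turn":0,"claw":0},{"delta_pos":[50,6,0],"turn":0,"claw":0},{"delta_pos":[50,6,0],"turn":0,"claw":0},{"delta_pos":[50,6,0],"turn":0,"claw":0},{"delta_pos":[24,3,0],"turn":0,"claw":0},{"delta_pos":[0,0,0],"turn":0,"claw":0},{"delta_pos":[0,0,0],"turn":0,"claw":0}]'

```text
time_s: 6.48
tcp_pos: [0.4769, -0.1112, 0.1815]
ee_rot: [[0.098, -0.995, -0.0], [-0.995, -0.098, 0.0], [-0.0, 0.0, -1.0]]
wrist_force: [-0.1, 0.3, -3.0]
gripper_width: 0.521
gripper_force: 30.0
```

```bash
python3 - <<'E'
from h import *
for n in("top","side"):
    c=cams.capture(n); np.save(f"{n}1.npy",c,allow_pickle=True); P=cloud(c); H=toho(P)*1000; V=c["range_z"]>0
    m=V&(abs(H[...,0])<40)&(H[...,1]>-125)&(H[...,1]<100)&(H[...,2]>165)&(H[...,2]<235)
    q=H[m]; print(n,len(q))
    for lo in range(-115,85,8):
        k=q[(q[:,1]>=lo)&(q[:,1]<lo+8)]
        if len(k)>2: print(lo+4,len(k),"x",np.percentile(k[:,0],[0,50,100]).round(1),"z",np.percentile(k[:,2],[5,50,95]).round(1),"y",k[:,1].min().round(1),k[:,1].max().round(1))
c=np.load("top1.npy",allow_pickle=True).item();s=np.load("side1.npy",allow_pickle=True).item()
a=cv2.resize(c["color"][165:220,230:340],(800,400),interpolation=cv2.INTER_CUBIC)
b=cv2.resize(s["color"][140:270,180:300],(185,200),interpolation=cv2.INTER_CUBIC)
im=np.zeros((600,800,3),np.uint8); im[:400]=a; im[400:,:185]=b; cv2.imwrite("pics/h1.png",im[...,::-1])
E
```

```text
top 9
17 6 x [-29.2 -26.4 -23.3] z [201.4 205.6 213. ] y 15.6 19.3
side 503
-103 11 x [-6.5 -2.7  2.5] z [199.6 203.2 207.3] y -105.8 -100.3
-95 7 x [-6.8 -4.8  1.1] z [199.6 203.8 207.9] y -97.7 -92.1
-87 7 x [-7.2 -4.8  2.5] z [201.5 204.6 206.1] y -90.9 -83.7
-79 7 x [-7.3 -4.2  1.8] z [200.  204.  207.9] y -80.7 -76.4
-71 4 x [-6.  -3.5  0.1] z [202.6 205.9 206.4] y -72.3 -67.5
-63 8 x [-7.3 -4.7  3.2] z [201.3 205.1 206.5] y -66.7 -60.0
-55 65 x [-30.5 -10.   24.5] z [184.8 205.1 225.5] y -57.9 -51.0
-47 132 x [-29.1  -3.6  26.4] z [178.6 204.8 224.4] y -51.0 -43.4
-39 9 x [-23.8 -10.2   4.5] z [210.3 223.  224.5] y -40.9 -35.6
-31 78 x [-38.6 -17.6  35. ] z [190.9 220.8 233.6] y -34.9 -27.0
-23 72 x [-38.7 -22.   36.7] z [191.7 215.8 230.9] y -27.0 -19.0
-15 27 x [-39.5  -8.   26.5] z [202.1 221.8 230.4] y -18.8 -11.9
-7 27 x [-36.3 -10.2  26.3] z [187.8 219.6 228.9] y -10.6 -3.5
1 15 x [-36.6  -2.4  13.7] z [218.9 221.4 224.7] y -0.6 5.0
9 10 x [-15.8  -4.8   7.3] z [219.8 222.2 228.2] y 5.2 12.2
17 23 x [-16.7   6.   23.9] z [206.3 222.  226.6] y 13.1 21.0
```

View pics/h1.png

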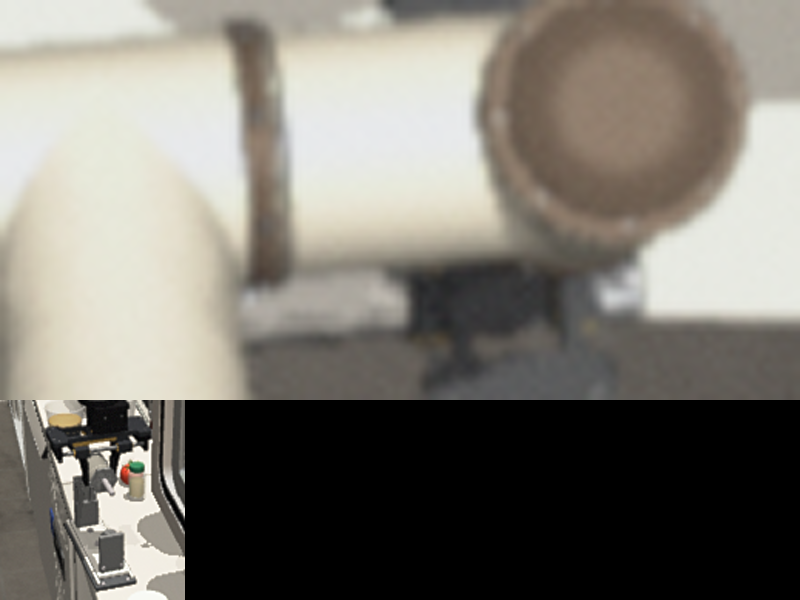

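The arm hides the ends in the top view. In the side view, the stub (centre x about -2.4) and the holder's ends (centre about -2.2) line up laterally. So I'll lower to 35 mm above the axis and feel for the wall.

Call:
drive_tool --moves '[{"delta_pos":[4,0,30],"turn":0,"claw":0},{"delta_pos":[0,0,35],"turn":0,"claw":0},{"delta_pos":[0,0,10],"turn":0,"claw":0},{"delta_pos":[-5,0,0],"turn":0,"claw":0},{"delta_pos":[-5,0,0],"turn":0,"claw":0},{"delta_pos":[0,0,0],"turn":0,"claw":0},{"delta_pos":[0,0,0],"turn":0,"claw":0}]'

```text
time_s: 7.45
tcp_pos: [0.4768, -0.1054, 0.1073]
ee_rot: [[0.099, -0.995, 0.002], [-0.995, -0.099, 0.0], [0.0, -0.002, -1.0]]
wrist_force: [-0.2, -1.4, -3.2]
gripper_width: 0.526
gripper_force: 30.0
```

Call:
drive_tool --moves '[{"delta_pos":[-3,0,0],"turn":0,"claw":0},{"delta_pos":[0,0,0],"turn":0,"claw":0},{"delta_pos":[0,0,0],"turn":0,"claw":0}]'

```text
time_s: 7.82
tcp_pos: [0.4761, -0.1026, 0.1066]
ee_rot: [[0.099, -0.995, -0.0], [-0.995, -0.099, -0.0], [0.0, 0.0, -1.0]]
wrist_force: [1.0, -0.3, -2.7]
gripper_width: 0.52
gripper_force: 30.0
```

Call:
drive_tool --moves '[{"delta_pos":[-3,0,0],"turn":0,"claw":0},{"delta_pos":[0,0,0],"turn":0,"claw":0},{"delta_pos":[0,0,0],"turn":0,"claw":0}]'

```text
time_s: 8.2
tcp_pos: [0.4758, -0.0995, 0.1065]
ee_rot: [[0.099, -0.995, -0.0], [-0.995, -0.099, -0.0], [0.0, 0.0, -1.0]]
wrist_force: [-0.1, -0.3, -3.5]
gripper_width: 0.521
gripper_force: 30.0
```

Call:
drive_tool --moves '[{"delta_pos":[-3,0,0],"turn":0,"claw":0},{"delta_pos":[0,0,0],"turn":0,"claw":0},{"delta_pos":[0,0,0],"turn":0,"claw":0}]'

```text
time_s: 8.57
tcp_pos: [0.4755, -0.0968, 0.1066]
ee_rot: [[0.099, -0.995, 0.0], [-0.995, -0.099, -0.0], [0.0, -0.0, -1.0]]
wrist_force: [-0.2, -3.3, -2.5]
gripper_width: 0.522
gripper_force: 30.0
```

Contact: the force along y is -3.3 N. I'll press on 12 mm and read the spring.

Call:
drive_tool --moves '[{"delta_pos":[-4,0,0],"turn":0,"claw":0},{"delta_pos":[-4,0,0],"turn":0,"claw":0},{"delta_pos":[-4,0,0],"turn":0,"claw":0},{"delta_pos":[0,0,0],"turn":0,"claw":0},{"delta_pos":[0,0,0],"turn":0,"claw":0},{"delta_pos":[0,0,0],"turn":0,"claw":0}]'

```text
time_s: 9.32
tcp_pos: [0.4744, -0.0855, 0.1068]
ee_rot: [[0.099, -0.995, -0.0], [-0.995, -0.099, -0.002], [0.002, 0.0, -1.0]]
wrist_force: [1.7, -8.3, -3.6]
gripper_width: 0.52
gripper_force: 30.0
```

```bash
python3 - <<'E'
from h import *
F=[]
for i in range(5):
    cams.capture("side"); F.append(monitor.sense()["wrist_force"])
s=monitor.sense(); print(np.mean(F,0),np.std(F,0),s["tcp_pos"],toho(s["tcp_pos"]),s["moment"],s["time_s"])
E
```

```text
[ 1.42219687 -8.0207504  -3.28572713] [0.39980609 0.49182898 0.36069646] [ 0.47441314 -0.08549133  0.10677358] [-0.00204737  0.00855431  0.10677358] [-2.20616525 -0.43249796 -0.05026619] 9.575
```

Call:
drive_tool --moves '[{"delta_pos":[-3,0,0],"turn":0,"claw":0},{"delta_pos":[-3,0,0],"turn":0,"claw":0},{"delta_pos":[-2.5,0,0],"turn":0,"claw":0},{"delta_pos":[0,0,0],"turn":0,"claw":0},{"delta_pos":[0,0,0],"turn":0,"claw":0},{"delta_pos":[0,0,0],"turn":0,"claw":0}]'

```text
time_s: 10.32
tcp_pos: [0.4736, -0.0778, 0.1069]
ee_rot: [[0.099, -0.995, -0.0], [-0.995, -0.099, -0.003], [0.003, 0.0, -1.0]]
wrist_force: [1.9, -11.5, -3.8]
gripper_width: 0.518
gripper_force: 30.0
```

```bash
python3 - <<'E'
from h import *
F=[]
for i in range(5):
    c=cams.capture("side"); F.append(monitor.sense()["wrist_force"])
s=monitor.sense(); print(np.mean(F,0),toho(s["tcp_pos"]),s["moment"],s["time_s"])
H=toho(cloud(c))*1000; V=c["range_z"]>0
q=H[V&(abs(H[...,0])<10)&(H[...,1]<-25)&(H[...,1]>-110)&(H[...,2]>112)&(H[...,2]<160)]
for lo in range(-110,-30,8):
    k=q[(q[:,1]>=lo)&(q[:,1]<lo+8)]
    if len(k)>2: print(lo+4,len(k),"x",np.percentile(k[:,0],[0,50,100]).round(1),"z",np.percentile(k[:,2],[5,50,95]).round(1),"y",k[:,1].min().round(1))
cv2.imwrite("pics/s2.png",cv2.resize(c["color"][150:270,190:300],(550,600),interpolation=cv2.INTER_CUBIC)[...,::-1])
E
```

```text
[  1.63019057 -11.60499144  -2.67164367] [-0.00208874  0.01631544  0.10689784] [-3.364056   -0.57480489 -0.03946982] 10.575
-74 8 x [-6.9 -3.2  0.2] z [125.8 129.1 132.3] y -74.2
-66 5 x [-8.3 -4.4  0.8] z [122.9 131.9 132.6] y -68.1
-58 7 x [-7.6 -5.1  0.8] z [124.2 130.1 132.8] y -61.9
-50 6 x [-6.8 -1.5  2.5] z [128.2 131.3 132.7] y -53.1
-42 7 x [-7.7 -3.6  3.5] z [127.7 129.1 134.5] y -44.7
-34 5 x [-8.3 -5.  -1.3] z [128.2 128.9 132.9] y -36.6
```

View pics/s2.png

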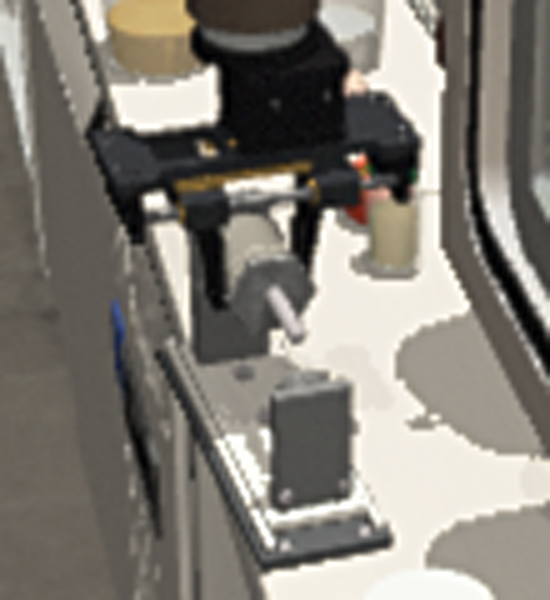

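The side view shows the spindle level with the stub tip at about (300,335), still short of the cup cheek top near (310,380), and no slip. The spring is in about 19 mm, so I'll add 2 mm and then lower in stages.

Call:
drive_tool --moves '[{"delta_pos":[-2,0,0],"turn":0,"claw":0},{"delta_pos":[0,0,0],"turn":0,"claw":0},{"delta_pos":[0,0,3],"turn":0,"claw":0},{"delta_pos":[0,0,4],"turn":0,"claw":0},{"delta_pos":[0,0,4],"turn":0,"claw":0},{"delta_pos":[0,0,0],"turn":0,"claw":0}]'

```text
time_s: 11.32
tcp_pos: [0.4734, -0.0758, 0.0959]
ee_rot: [[0.099, -0.995, -0.0], [-0.995, -0.099, -0.003], [0.003, 0.0, -1.0]]
wrist_force: [1.8, -11.6, -1.5]
gripper_width: 0.519
gripper_force: 30.0
```

Call:
drive_tool --moves '[{"delta_pos":[0,0,3],"turn":0,"claw":0},{"delta_pos":[0,0,3],"turn":0,"claw":0},{"delta_pos":[0,0,0],"turn":0,"claw":0}]'

```text
time_s: 11.7
tcp_pos: [0.4733, -0.0756, 0.0898]
ee_rot: [[0.099, -0.995, -0.0], [-0.995, -0.099, -0.002], [0.002, 0.0, -1.0]]
wrist_force: [1.6, -11.4, -1.9]
gripper_width: 0.52
gripper_force: 30.0
```

Call:
drive_tool --moves '[{"delta_pos":[0,0,3],"turn":0,"claw":0},{"delta_pos":[0,0,3],"turn":0,"claw":0},{"delta_pos":[0,0,0],"turn":0,"claw":0}]'

```text
time_s: 12.08
tcp_pos: [0.4732, -0.0754, 0.0836]
ee_rot: [[0.099, -0.995, -0.0], [-0.995, -0.099, -0.002], [0.002, 0.001, -1.0]]
wrist_force: [1.4, -9.8, -2.9]
gripper_width: 0.523
gripper_force: 30.0
```

```bash
python3 - <<'E'
from h import *
F=[];Q=[]
for i in range(4):
    c=cams.capture("side"); F.append(monitor.sense()["wrist_force"]); H=toho(cloud(c))*1000; V=c["range_z"]>0
    Q.append(H[V&(abs(H[...,0])<14)&(H[...,1]<-25)&(H[...,1]>-110)&(H[...,2]>92)&(H[...,2]<140)])
s=monitor.sense(); print(np.mean(F,0),toho(s["tcp_pos"]),s["moment"],s["time_s"])
q=np.vstack(Q)
for lo in range(-104,-30,5):
    k=q[(q[:,1]>=lo)&(q[:,1]<lo+5)]
    if len(k)>2: print(lo+2.5,len(k),"x",np.percentile(k[:,0],[0,50,100]).round(1),"z",np.percentile(k[:,2],[5,50,95]).round(1),"y",k[:,1].min().round(1))
cv2.imwrite("pics/s3.png",cv2.resize(c["color"][175:255,215:285],(525,600),interpolation=cv2.INTER_CUBIC)[...,::-1])
E
```

```text
[  1.911709   -10.59075121  -3.20564647] [-0.00219783  0.0187212   0.08373339] [-2.73277819 -0.50672266 -0.06071172] 12.275
-101.5 41 x [-12.7  -0.1  12.5] z [ 93.6  99.6 107.8] y -103.6
-96.5 113 x [-14.    1.2  14. ] z [ 93.3 100.8 108.2] y -98.9
-91.5 44 x [-13.2  -0.7  12. ] z [ 95.5 104.7 106.9] y -93.9
-86.5 17 x [-11.3   0.6  10.4] z [103.3 104.7 106.3] y -88.8
-81.5 14 x [-12.1  -1.9   5.8] z [102.1 103.8 107.4] y -82.6
-76.5 43 x [-13.9  -4.4  11.1] z [ 99.4 103.  106.3] y -79.0
-71.5 16 x [-13.4   0.7   8.9] z [ 99.3 102.7 105.2] y -73.8
-46.5 4 x [-8.5 -8.2 -5.1] z [92.1 92.5 93.2] y -46.2
-41.5 9 x [-7.1 -4.1 -0.2] z [92.7 93.5 95.1] y -42.8
-36.5 7 x [-8.1 -5.7 -1.8] z [92.4 93.2 97.2] y -38.9
-31.5 15 x [-12.8  -4.4   2.7] z [ 92.1  94.6 103.3] y -33.5
```

View pics/s3.png

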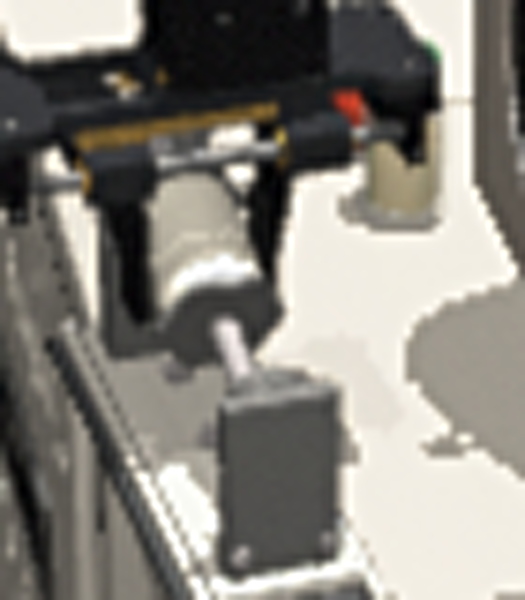

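The shaft now shows from about (225,325) to (240,375), pointing down into the cup front. Nose friction on the wall has pitched the spindle in the pads, stub down. I'll raise it clear, back off, and measure the tilt.

Call:
drive_tool --moves '[{"delta_pos":[0,0,-6],"turn":0,"claw":0},{"delta_pos":[0,0,-12],"turn":0,"claw":0},{"delta_pos":[0,0,-16],"turn":0,"claw":0},{"delta_pos":[0,0,-16],"turn":0,"claw":0},{"delta_pos":[0,0,-10],"turn":0,"claw":0},{"delta_pos":[0,0,0],"turn":0,"claw":0},{"delta_pos":[0,0,0],"turn":0,"claw":0}]'

```text
time_s: 13.15
tcp_pos: [0.4727, -0.074, 0.1429]
ee_rot: [[0.099, -0.995, -0.001], [-0.995, -0.099, 0.0], [-0.0, 0.001, -1.0]]
wrist_force: [-0.9, -0.3, -3.1]
gripper_width: 0.523
gripper_force: 30.0
```

```bash
cat > tilt.py <<'E'
from h import *
def run(n=3):
    Q=[];F=[]
    for i in range(n):
        c=cams.capture("side"); F.append(monitor.sense()["wrist_force"]); H=toho(cloud(c))*1000; Q.append(H[c["range_z"]>0])
    s=monitor.sense(); t=toho(s["tcp_pos"])*1000; q=np.vstack(Q)
    oz=t[2]+18.7; print("tcp ho",t.round(1),"axis z",oz.round(1),"F",np.mean(F,0).round(2),"t",s["time_s"])
    m=(abs(q[:,0]+2)<7)&(q[:,1]<t[1]-37)&(q[:,1]>t[1]-95)&(abs(q[:,2]-oz)<50)
    k=q[m]
    for lo in range(int(t[1]-95),int(t[1]-37),6):
        j=k[(k[:,1]>=lo)&(k[:,1]<lo+6)]
        if len(j)>3: print("dy",round(lo+3-t[1],1),len(j),"z",np.percentile(j[:,2],[5,50,90]).round(1),"y",j[:,1].min().round(1))
    return c
if __name__=="__main__": run()
E
python3 tilt.py
```

```text
tcp ho [ -2.5  20.  142.9] axis z 161.6 F [ 0.13  0.26 -2.51] t 13.3
dy -92.0 7 z [137.4 141.  144.5] y -71.6
dy -86.0 26 z [136.7 141.2 145.1] y -68.4
dy -80.0 21 z [138.9 144.5 146.9] y -62.8
dy -74.0 12 z [141.4 146.2 148.2] y -57.0
dy -68.0 27 z [142.8 147.2 151. ] y -50.8
dy -62.0 15 z [141.  150.  152.5] y -44.5
dy -56.0 19 z [146.9 151.3 152.5] y -38.9
dy -50.0 24 z [149.6 152.9 157. ] y -32.8
dy -44.0 24 z [150.1 163.9 177.5] y -26.9
dy -38.0 50 z [153.  166.6 177.3] y -20.9
```

Call:
drive_tool --moves '[{"delta_pos":[19,0,0],"turn":0,"claw":0},{"delta_pos":[19,0,0],"turn":0,"claw":0},{"delta_pos":[0,0,10],"turn":0,"claw":0},{"delta_pos":[0,0,10],"turn":0,"claw":0},{"delta_pos":[0,0,6],"turn":0,"claw":0},{"delta_pos":[0,0,6],"turn":0,"claw":0},{"delta_pos":[0,0,0],"turn":0,"claw":0}]'

```text
time_s: 14.18
tcp_pos: [0.4772, -0.1119, 0.1114]
ee_rot: [[0.1, -0.995, -0.0], [-0.995, -0.1, -0.0], [0.0, 0.0, -1.0]]
wrist_force: [-0.2, -0.4, -0.9]
gripper_width: 0.519
gripper_force: 30.0
```

```bash
python3 tilt.py
```

```text
tcp ho [ -1.9 -18.  111.9] axis z 130.6 F [ 0.17 -0.86 -1.42] t 14.325
dy -92.0 6 z [112.7 115.2 115.9] y -113.0
dy -86.0 33 z [ 92.2 110.4 115.9] y -106.9
dy -80.0 90 z [ 81.7  95.3 116.5] y -100.9
dy -74.0 43 z [ 84.8 109.1 119.5] y -94.8
dy -68.0 23 z [104.  118.9 121.7] y -88.7
dy -62.0 20 z [102.9 118.8 121.7] y -83.0
dy -56.0 30 z [101.2 120.  124.6] y -76.9
dy -50.0 19 z [117.4 123.1 127.3] y -70.7
dy -44.0 36 z [122.3 127.4 145.1] y -64.9
dy -38.0 54 z [126.6 137.5 146.6] y -59.0
```

Call:
drive_tool --moves '[{"delta_pos":[0,0,6],"turn":0,"claw":0},{"delta_pos":[0,0,6],"turn":0,"claw":0},{"delta_pos":[0,0,6],"turn":0,"claw":0},{"delta_pos":[0,0,0],"turn":0,"claw":0}]'

```text
time_s: 14.82
tcp_pos: [0.4767, -0.112, 0.093]
ee_rot: [[0.099, -0.995, -0.001], [-0.995, -0.099, -0.0], [-0.0, 0.001, -1.0]]
wrist_force: [1.3, -1.3, -0.1]
gripper_width: 0.517
gripper_force: 30.0
```

Call:
drive_tool --moves '[{"delta_pos":[0,0,6],"turn":0,"claw":0},{"delta_pos":[0,0,5],"turn":0,"claw":0},{"delta_pos":[0,0,0],"turn":0,"claw":0}]'

```text
time_s: 15.2
tcp_pos: [0.4768, -0.1119, 0.0821]
ee_rot: [[0.099, -0.995, -0.001], [-0.995, -0.099, 0.0], [-0.0, 0.001, -1.0]]
wrist_force: [0.3, 0.3, 0.0]
gripper_width: 0.523
gripper_force: 30.0
```

```bash
python3 tilt.py
```

```text
tcp ho [ -2.3 -18.   82.4] axis z 101.1 F [ 0.02  0.84 -0.88] t 15.35
dy -91.0 14 z [116.5 118.9 123.8] y -110.6
dy -85.0 48 z [ 65.  113.5 122.4] y -105.9
dy -79.0 189 z [ 54.2  81.9 106.4] y -99.9
dy -73.0 44 z [ 56.4  93.9 121.3] y -94.0
dy -67.0 14 z [103.5 113.5 121.3] y -88.0
dy -61.0 20 z [101.8 113.6 119. ] y -81.4
dy -55.0 18 z [100.9 116.6 118.8] y -75.8
dy -49.0 9 z [111.5 116.2 118.1] y -68.6
dy -43.0 14 z [ 99.8 114.8 116.8] y -64.0
dy -37.0 18 z [ 94.1 107.8 117.9] y -57.9
```

Call:
drive_tool --moves '[{"delta_pos":[0,0,4],"turn":0,"claw":0},{"delta_pos":[0,0,0],"turn":0,"claw":0},{"delta_pos":[0,0,-9],"turn":0,"claw":0},{"delta_pos":[0,0,-9],"turn":0,"claw":0},{"delta_pos":[0,0,0],"turn":0,"claw":0},{"delta_pos":[0,0,0],"turn":0,"claw":0}]'

```text
time_s: 16.1
tcp_pos: [0.4768, -0.112, 0.0966]
ee_rot: [[0.099, -0.995, -0.0], [-0.995, -0.099, 0.0], [-0.0, 0.0, -1.0]]
wrist_force: [0.4, 0.8, -2.7]
gripper_width: 0.519
gripper_force: 30.0
```

```bash
python3 tilt.py
```

```text
tcp ho [ -2.4 -18.   96.3] axis z 115.0 F [ 0.1  -0.01 -2.54] t 16.25
dy -92.0 5 z [135.4 138.1 140.9] y -112.3
dy -86.0 40 z [ 75.7 136.  141.1] y -106.9
dy -80.0 135 z [ 67.7  92.1 134.9] y -101.0
dy -74.0 59 z [ 67.8  89.5 137.7] y -95.0
dy -68.0 19 z [102.9 130.1 138.1] y -88.4
dy -62.0 27 z [101.2 105.5 135.1] y -82.8
dy -56.0 28 z [100.6 106.4 134.6] y -77.0
dy -50.0 12 z [115.8 131.6 132.6] y -70.1
dy -44.0 22 z [103.1 114.2 133. ] y -64.8
dy -38.0 36 z [100.2 110.2 130. ] y -59.0
```

Tilt is now about 12°, nose down. Next I'll bring the nose into the channel through its front.

Call:
drive_tool --moves '[{"delta_pos":[-5,0,0],"turn":0,"claw":0},{"delta_pos":[-5,0,0],"turn":0,"claw":0},{"delta_pos":[-5,0,0],"turn":0,"claw":0},{"delta_pos":[0,0,0],"turn":0,"claw":0},{"delta_pos":[0,0,0],"turn":0,"claw":0}]'

```text
time_s: 16.88
tcp_pos: [0.4756, -0.097, 0.0966]
ee_rot: [[0.099, -0.995, 0.0], [-0.995, -0.099, -0.0], [0.0, -0.0, -1.0]]
wrist_force: [-0.4, -0.1, -2.7]
gripper_width: 0.521
gripper_force: 30.0
```

Call:
drive_tool --moves '[{"delta_pos":[-4,0,0],"turn":0,"claw":0},{"delta_pos":[-2,0,0],"turn":0,"claw":0},{"delta_pos":[0,0,0],"turn":0,"claw":0},{"delta_pos":[0,0,0],"turn":0,"claw":0}]'

```text
time_s: 17.38
tcp_pos: [0.475, -0.0913, 0.0966]
ee_rot: [[0.099, -0.995, 0.0], [-0.995, -0.099, -0.0], [0.0, -0.0, -1.0]]
wrist_force: [0.2, -2.9, -1.7]
gripper_width: 0.52
gripper_force: 30.0
```

Call:
drive_tool --moves '[{"delta_pos":[0,0,3],"turn":0,"claw":0},{"delta_pos":[0,0,2],"turn":0,"claw":0},{"delta_pos":[-4,0,0],"turn":0,"claw":0},{"delta_pos":[-4,0,0],"turn":0,"claw":0},{"delta_pos":[0,0,0],"turn":0,"claw":0},{"delta_pos":[0,0,0],"turn":0,"claw":0}]'

```text
time_s: 18.12
tcp_pos: [0.4741, -0.0836, 0.0916]
ee_rot: [[0.099, -0.995, -0.0], [-0.995, -0.099, -0.001], [0.001, 0.0, -1.0]]
wrist_force: [0.9, -6.9, -4.1]
gripper_width: 0.518
gripper_force: 30.0
```

```bash
python3 tilt.py
```

```text
tcp ho [-2.1 10.5 91.6] axis z 110.3 F [ 1.37 -6.86 -2.94] t 18.275
dy -91.5 25 z [101.8 105.3 137.7] y -82.5
dy -85.5 47 z [101.8 128.8 136.2] y -77.6
dy -79.5 13 z [129.3 135.9 137.6] y -72.0
dy -73.5 11 z [128.8 134.5 137.2] y -64.3
dy -67.5 11 z [126.8 132.2 135.4] y -59.4
dy -61.5 7 z [127.  130.7 133.1] y -52.6
dy -55.5 12 z [125.  129.9 132.2] y -47.7
dy -49.5 8 z [110.  128.6 130.2] y -41.5
dy -43.5 30 z [ 97.4 105.9 127.6] y -35.7
dy -37.5 31 z [ 97.8 106.8 127.1] y -29.8
```

Call:
drive_tool --moves '[{"delta_pos":[-3,0,0],"turn":0,"claw":0},{"delta_pos":[-3,0,0],"turn":0,"claw":0},{"delta_pos":[-2,0,0],"turn":0,"claw":0},{"delta_pos":[0,0,0],"turn":0,"claw":0},{"delta_pos":[0,0,4],"turn":0,"claw":0},{"delta_pos":[0,0,0],"turn":0,"claw":0},{"delta_pos":[0,0,0],"turn":0,"claw":0}]'

```text
time_s: 19.15
tcp_pos: [0.4735, -0.0763, 0.0879]
ee_rot: [[0.1, -0.995, -0.0], [-0.995, -0.1, -0.002], [0.002, 0.0, -1.0]]
wrist_force: [0.3, -9.0, -1.6]
gripper_width: 0.525
gripper_force: 30.0
```

```bash
python3 tilt.py
```

```text
tcp ho [-2.1 17.8 88. ] axis z 106.7 F [ 0.95 -9.49 -1.4 ] t 19.3
dy -91.8 26 z [100.8 105.9 131.9] y -76.7
dy -85.8 28 z [126.3 132.1 136.5] y -70.8
dy -79.8 9 z [128.1 133.  133.5] y -64.5
dy -73.8 9 z [127.  132.8 134.6] y -58.6
dy -67.8 11 z [124.1 129.5 130.4] y -53.0
dy -61.8 7 z [122.6 129.4 130.7] y -46.8
dy -55.8 7 z [122.3 125.6 128.6] y -40.6
dy -49.8 11 z [121.5 125.4 125.7] y -34.8
dy -43.8 29 z [ 96.  101.5 122.8] y -28.7
dy -37.8 38 z [ 93.  106.6 125.4] y -23.0
```

Call:
drive_tool --moves '[{"delta_pos":[-1,0,3],"turn":0,"claw":0},{"delta_pos":[0,0,3],"turn":0,"claw":0},{"delta_pos":[0,0,3],"turn":0,"claw":0},{"delta_pos":[0,0,0],"turn":0,"claw":0},{"delta_pos":[0,0,0],"turn":0,"claw":0}]'

```text
time_s: 19.92
tcp_pos: [0.4737, -0.0753, 0.0794]
ee_rot: [[0.1, -0.995, 0.001], [-0.995, -0.1, -0.002], [0.002, -0.001, -1.0]]
wrist_force: [0.8, -10.1, 1.2]
gripper_width: 0.521
gripper_force: 30.0
```

```bash
python3 tilt.py
```

```text
tcp ho [-1.7 18.7 79.5] axis z 98.2 F [  1.02 -10.1    1.55] t 20.075
dy -91.7 31 z [102.1 112.  117.8] y -75.8
dy -85.7 19 z [109.1 115.4 117.6] y -69.8
dy -79.7 11 z [113.3 116.2 118.3] y -63.4
dy -73.7 10 z [112.7 116.  118.7] y -57.7
dy -67.7 8 z [111.1 113.8 115.3] y -51.6
dy -61.7 19 z [107.8 112.5 115.5] y -45.1
dy -55.7 7 z [110.4 113.2 117. ] y -39.9
dy -49.7 13 z [105.2 112.3 113.7] y -33.9
dy -43.7 29 z [ 83.2  89.2 110.5] y -27.4
dy -37.7 38 z [ 82.3 108.9 124. ] y -21.7
```

```bash
python3 - <<'E'
from h import *
Q=[]
for i in range(3):
    c=cams.capture("side"); H=toho(cloud(c))*1000; Q.append(H[c["range_z"]>0])
q=np.vstack(Q)
k=q[(abs(q[:,0]+2)<6)&(q[:,1]<-55)&(q[:,1]>-100)&(q[:,2]>109.5)&(q[:,2]<125)]
print(np.sort(k[:,1])[:25].round(1))
k=k[np.argsort(k[:,1])][:14]; print(k.round(1))
r=q[(abs(q[:,0]+2)<14)&(q[:,1]<-68)&(q[:,1]>-86)&(q[:,2]>98)&(q[:,2]<109)]; print("rim",np.sort(r[:,1])[::-1][:15].round(1))
cv2.imwrite("pics/s4.png",cv2.resize(c["color"][180:250,220:280],(514,600),interpolation=cv2.INTER_CUBIC)[...,::-1])
E
```

```text
[-74.6 -74.5 -73.4 -72.9 -72.7 -72.7 -72.1 -72.1 -72.1 -71.8 -71.7 -71.7
 -71.7 -71.6 -71.5 -71.4 -71.3 -71.2 -71.2 -70.8 -70.2 -70.  -69.7 -69.6
 -69.5]
[[ -4.4 -74.6 116.3]
 [  1.9 -74.5 115.1]
 [ -0.9 -73.4 111.5]
 [ -6.9 -72.9 115.8]
 [ -0.7 -72.7 111.1]
 [ -3.8 -72.7 111.6]
 [  2.6 -72.1 113.6]
 [ -6.7 -72.1 118.8]
 [ -3.6 -72.1 121.6]
 [ -0.4 -71.8 117.4]
 [ -0.4 -71.7 120.9]
 [ -3.5 -71.7 118. ]
 [ -0.4 -71.7 120.8]
 [ -3.5 -71.6 110.9]]
rim [-69.8 -70.6 -70.8 -71.  -71.1 -71.3 -71.6 -71.6 -71.9 -71.9 -72.1 -72.3
 -72.5 -72.9 -73.5]
```

View pics/s4.png

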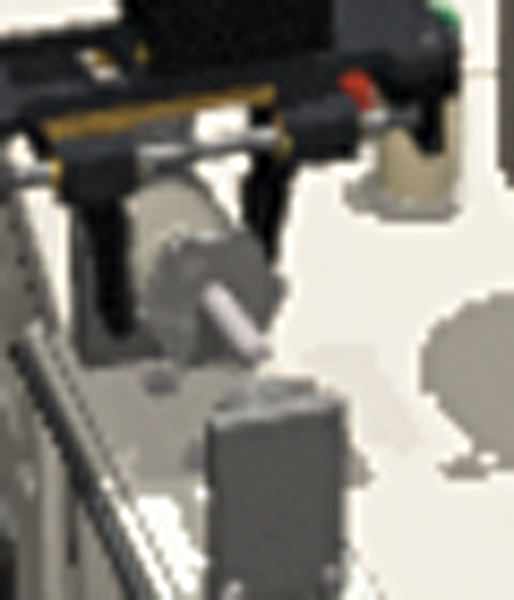

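The stub tip face is at about (265,350), just above the cup front, with a slight axial slip of about 1 mm. I'll press 2 mm more and go on lowering.

Call:
drive_tool --moves '[{"delta_pos":[-2,0,0],"turn":0,"claw":0},{"delta_pos":[0,0,0],"turn":0,"claw":0},{"delta_pos":[0,0,2],"turn":0,"claw":0},{"delta_pos":[0,0,2],"turn":0,"claw":0},{"delta_pos":[0,0,0],"turn":0,"claw":0}]'

```text
time_s: 20.85
tcp_pos: [0.4736, -0.0735, 0.0754]
ee_rot: [[0.1, -0.995, 0.001], [-0.995, -0.1, -0.002], [0.002, -0.001, -1.0]]
wrist_force: [0.8, -11.4, 2.1]
gripper_width: 0.519
gripper_force: 30.0
```

Call:
drive_tool --moves '[{"delta_pos":[0,0,2],"turn":0,"claw":0},{"delta_pos":[0,0,1],"turn":0,"claw":0},{"delta_pos":[0,0,0],"turn":0,"claw":0}]'

```text
time_s: 21.22
tcp_pos: [0.4737, -0.0735, 0.0724]
ee_rot: [[0.1, -0.995, 0.001], [-0.995, -0.1, -0.002], [0.002, -0.001, -1.0]]
wrist_force: [1.4, -11.5, 1.4]
gripper_width: 0.518
gripper_force: 30.0
```

```bash
python3 tilt.py
```

```text
tcp ho [-1.6 20.6 72.4] axis z 91.1 F [  0.62 -11.24   1.48] t 21.375
dy -91.6 6 z [102.9 104.8 105.3] y -74.0
dy -85.6 4 z [101.9 102.9 103.9] y -67.3
dy -79.6 14 z [ 96.9 101.2 103.2] y -61.5
dy -73.6 14 z [ 97.5 101.2 102.5] y -55.8
dy -67.6 13 z [ 94.   99.3 102.7] y -49.9
dy -61.6 14 z [ 96.4 100.2 102.2] y -43.9
dy -55.6 7 z [ 97.8 100.8 101.8] y -37.9
dy -49.6 16 z [ 91.8  98.5 100.9] y -31.8
dy -43.6 29 z [ 73.7  98.7 111.5] y -25.1
dy -37.6 59 z [ 72.3 104.8 119.1] y -20.0
```

Call:
drive_tool --moves '[{"delta_pos":[0,0,2],"turn":0,"claw":0},{"delta_pos":[0,0,0.5],"turn":0,"claw":0},{"delta_pos":[0,0,0],"turn":0,"claw":0}]'

```text
time_s: 21.75
tcp_pos: [0.4736, -0.0735, 0.0699]
ee_rot: [[0.1, -0.995, 0.001], [-0.995, -0.1, -0.002], [0.002, -0.001, -1.0]]
wrist_force: [1.0, -11.9, 0.6]
gripper_width: 0.517
gripper_force: 30.0
```

```bash
python3 tilt.py
```

```text
tcp ho [-1.6 20.6 69.9] axis z 88.6 F [  1.13 -10.82   1.01] t 21.9
dy -91.6 6 z [ 99.  104.5 105.9] y -73.9
dy -73.6 12 z [92.6 95.2 97.7] y -55.1
dy -67.6 16 z [90.8 94.9 97. ] y -49.9
dy -61.6 13 z [91.8 94.9 97. ] y -43.9
dy -55.6 13 z [91.7 94.1 97.9] y -37.5
dy -49.6 14 z [93.  95.  96.9] y -31.7
dy -43.6 27 z [ 72.7  97.1 113. ] y -25.6
dy -37.6 73 z [ 68.   98.2 113.1] y -19.9
```

The spindle is level at the cup's height, so I'll let the spring carry the stub into the cup.

Call:
drive_tool --moves '[{"delta_pos":[2,0,0],"turn":0,"claw":0},{"delta_pos":[2,0,0],"turn":0,"claw":0},{"delta_pos":[2,0,0],"turn":0,"claw":0},{"delta_pos":[0,0,0],"turn":0,"claw":0},{"delta_pos":[0,0,0],"turn":0,"claw":0}]'

```text
time_s: 22.52
tcp_pos: [0.4742, -0.079, 0.0698]
ee_rot: [[0.099, -0.995, 0.001], [-0.995, -0.099, -0.001], [0.001, -0.001, -1.0]]
wrist_force: [-0.3, -9.0, 1.3]
gripper_width: 0.52
gripper_force: 30.0
```

Call:
drive_tool --moves '[{"delta_pos":[2,0,0],"turn":0,"claw":0},{"delta_pos":[2,0,0],"turn":0,"claw":0},{"delta_pos":[0,0,0],"turn":0,"claw":0},{"delta_pos":[0,0,0],"turn":0,"claw":0}]'

```text
time_s: 23.02
tcp_pos: [0.4746, -0.0826, 0.0697]
ee_rot: [[0.099, -0.995, 0.001], [-0.995, -0.099, -0.001], [0.001, -0.001, -1.0]]
wrist_force: [-0.2, -7.2, 0.7]
gripper_width: 0.52
gripper_force: 30.0
```

Call:
drive_tool --moves '[{"delta_pos":[2,0,0],"turn":0,"claw":0},{"delta_pos":[1.5,0,0],"turn":0,"claw":0},{"delta_pos":[0,0,0],"turn":0,"claw":0},{"delta_pos":[0,0,0],"turn":0,"claw":0}]'

```text
time_s: 23.52
tcp_pos: [0.4749, -0.0858, 0.0697]
ee_rot: [[0.099, -0.995, 0.001], [-0.995, -0.099, -0.0], [0.001, -0.001, -1.0]]
wrist_force: [0.1, -5.6, -0.6]
gripper_width: 0.517
gripper_force: 30.0
```

```bash
python3 tilt.py
```

```text
tcp ho [-1.6  8.2 69.7] axis z 88.4 F [-0.15 -5.35  1.1 ] t 23.675
dy -91.2 10 z [102.3 104.3 105.9] y -85.6
dy -85.2 25 z [101.1 104.4 107. ] y -79.8
dy -79.2 7 z [101.9 102.3 104.6] y -73.8
dy -61.2 13 z [92.7 94.6 96.9] y -55.0
dy -55.2 15 z [87.3 94.3 96.7] y -49.3
dy -49.2 9 z [90.8 93.7 97.3] y -43.4
dy -43.2 33 z [ 74.1  93.7 105. ] y -37.6
dy -37.2 53 z [ 74.4 101.2 114.4] y -31.9
```

Call:
drive_tool --moves '[{"delta_pos":[1,0,0],"turn":0,"claw":0},{"delta_pos":[0,0,0],"turn":0,"claw":0},{"delta_pos":[0,0,0],"turn":0,"claw":0.6},{"delta_pos":[0,0,0],"turn":0,"claw":0.8},{"delta_pos":[0,0,0],"turn":0,"claw":1},{"delta_pos":[0,0,0],"turn":0,"claw":1},{"delta_pos":[0,0,0],"turn":0,"claw":1},{"delta_pos":[0,0,0],"turn":0,"claw":1}]'

```text
time_s: 24.68
tcp_pos: [0.4745, -0.0866, 0.069]
ee_rot: [[0.099, -0.995, -0.0], [-0.995, -0.099, 0.0], [-0.0, 0.0, -1.0]]
wrist_force: [0.2, -0.4, -0.0]
gripper_width: 0.984
gripper_force: 0.0
```

```bash
python3 tilt.py
```

```text
tcp ho [-2.1  7.4 69. ] axis z 87.7 F [-0.13 -0.05  0.19] t 24.825
dy -91.4 12 z [102.4 103.9 106. ] y -86.5
dy -85.4 25 z [101.4 105.1 107. ] y -80.9
dy -79.4 8 z [ 99.6 104.9 105.9] y -74.8
dy -61.4 8 z [92.7 94.8 96.2] y -56.9
dy -55.4 14 z [86.6 93.4 95.2] y -51.0
dy -49.4 13 z [89.1 93.9 95.4] y -44.6
dy -43.4 39 z [ 89.5  95.9 111.1] y -39.0
dy -37.4 52 z [ 72.6  97.1 112.2] y -32.9
```

Call:
drive_tool --moves '[{"delta_pos":[0,0,-15],"turn":0,"claw":1},{"delta_pos":[0,0,-40],"turn":0,"claw":1},{"delta_pos":[0,0,-50],"turn":0,"claw":1},{"delta_pos":[0,0,-50],"turn":0,"claw":1},{"delta_pos":[50,0,0],"turn":0,"claw":1},{"delta_pos":[60,0,0],"turn":0,"claw":1},{"delta_pos":[60,0,0],"turn":0,"claw":1},{"delta_pos":[60,0,0],"turn":0,"claw":1},{"delta_pos":[0,0,0],"turn":0,"claw":1},{"delta_pos":[0,0,0],"turn":0,"claw":1}]'

```text
time_s: 26.08
tcp_pos: [0.4968, -0.3154, 0.2235]
ee_rot: [[0.098, -0.995, -0.001], [-0.995, -0.098, 0.001], [-0.001, 0.001, -1.0]]
wrist_force: [0.3, -0.1, 0.1]
gripper_width: 0.998
gripper_force: 0.0
```

```bash
python3 - <<'E'
from h import *
c=cams.capture("top"); H=toho(cloud(c))*1000; V=c["range_z"]>0
q=H[V&(abs(H[...,0])<36)&(abs(H[...,1])<80)&(H[...,2]>70)&(H[...,2]<135)]
for lo in range(-80,80,10):
    k=q[(q[:,1]>=lo)&(q[:,1]<lo+10)]
    if len(k)>3: print(lo+5,len(k),"x",np.percentile(k[:,0],[2,50,98]).round(1),"z",np.percentile(k[:,2],[50,95]).round(1))
s=cams.capture("side")
im=np.hstack([cv2.resize(c["color"][175:220,235:330],(500,237),interpolation=cv2.INTER_CUBIC),cv2.resize(s["color"][185:265,210:290],(237,237),interpolation=cv2.INTER_CUBIC)])
cv2.imwrite("pics/f.png",im[...,::-1]); print(monitor.sense()["time_s"],monitor.sense()["tcp_pos"])
E
```

```text
-75 16 x [-5.6  4.6 12.9] z [ 94.1 103.9]
-65 9 x [-5.1 -1.7  2. ] z [94.6 97.7]
-55 10 x [-6.4 -1.1  2.9] z [92.6 97.9]
-45 12 x [-6.6 -1.7  3.7] z [93.4 97.3]
-35 20 x [-24.7  -1.6  23. ] z [107.7 116.5]
-25 48 x [-25.6  -3.2  21.3] z [109.3 115.2]
-15 40 x [-21.9  -2.6  19.2] z [108.1 116.6]
-5 44 x [-23.5  -4.3  20.2] z [107.4 114.1]
5 41 x [-22.3  -0.5  21.3] z [108.9 112.7]
15 41 x [-22.1  -3.1  18.8] z [108.1 113.3]
25 41 x [-23.5  -5.2  18.3] z [106.3 112.4]
35 55 x [-26.7  -3.6  23.8] z [106.6 115.7]
45 14 x [-8.7 -2.6  4.4] z [94.8 98.4]
55 11 x [-7.7 -1.1  4.7] z [ 95.2 100.1]
65 10 x [-6.6 -1.2  2.5] z [94.  97.9]
75 22 x [-25.7  -1.8  20.9] z [ 94.5 132.2]
26.175 [ 0.49716966 -0.31443326  0.22418279]
```

View pics/f.png

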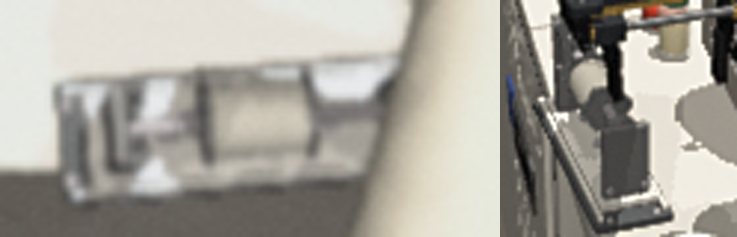

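The spindle sits level between the ends: the roll is at about (260,115) in the left view, the nose is in the channel at about (130,130), and the shaft runs into the cup on the right. The robot is clear, so I'm handing in.

```bash
python3 -c "
from station import ticket
print(ticket.finish_job())"
```

```text
the job is handed in; nothing more can be done
None
```

I handed the job in at about 26 s: the cameras show the spindle level between the holder's ends, nose in the channel and stub in the cup, with the robot clear of it; no verdict came back.

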